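# Stamp an aluminium blank in the treadle press

### The arm

A 6-joint arm with a two-finger parallel gripper is mounted at the origin on the work surface. World frame = base frame: x ahead of the robot, y to its left, z up, the work surface at z = 0. Lengths are in mm, angles in rad, forces in N, time in s.
With the tool pointing down it reaches from about 325 to 875 mm from the base axis. Payload 4.4 kg.
Tool frame: the origin (TCP) lies at the very end of the fingers, on their centre line; the grasp point (between the pads) lies 19 mm behind it (manip.pinch_z is the distance from the TCP to the grasp point, in mm); z points along the fingers, y is the line along which they close (so a half turn about z gives the same grasp; the last joint's range is limited). The gripper opens to 85 mm and grips with 20 to 120 N. Pads are 22 mm wide; open, the fingers measure 114 mm over their backs; the gripper's body (76 mm by 85 mm) begins 54 mm behind the grasp point. The pads swing forward as they close: fully open they stand 13 mm farther back than shut.
Start: joints at [-1.498, 0.207, 1.542, -0, 1.393, -0.15], TCP at [127.04, -560.792, 231.282] pointing down, gripper open.
Joint ranges: [-2.73, 2.73], [-0.86, 2.22], [0.23, 2.46], [-1.11, 4.25], [0.08, 2.63], [-2.82, 2.82]. Speed limits (rad/s): [2.79, 2.79, 3.14, 3.14, 3.14, 3.14].

### API

Orientations are given as a 3x3 rotation matrix whose columns are the frame's x, y, z axes.
In Python, from plant import manip, imaging gives the robot as it stands.
- The arm moves only by the tool play_rows, never from a script. Its argument "steps" is a list of rows, each an object of numbers: "fingers": the finger opening in m, from 0 to 0.0854; "dx", "dy", "dz": the shift along the world's x, y, z in m; "ax", "ay", "az": the turn, a rotation vector about the world's x, y, z in degrees. A call has 1 to 5 rows; each row shifts and turns the commanded pose from where the row before left it; what a row does not reach is not made up. A row lasts 1/10 s, in which the tool goes at most 50 mm and 8.59 degrees, less where a joint would pass 70% of its speed; a pose out of reach is approached as far as the arm can. A call with a gripper value outside its range is refused whole. The fingers move at their own pace and stop on an object; "newtons" is the grip in N (left out, the last holds). Time passes only in rows, so rows that do not move let the fingers close. It gives the time, the measured TCP pose, the force, the opening and the grip force at its end, in the units of the state.
- manip.state(): the state, without advancing time (a new reading comes with each control period).
- imaging.snapshot(name): name is "scene" or "top"; returns the picture (480x640x3 uint8, blue, green, red); there is no depth.
- imaging.camera_info(name): a dict with "camera_matrix" (3x3 intrinsics, pixels), "dist" ([k1, k2, p1, p2, k3] as OpenCV has them; the pictures are not rectified), "world_from_camera" (4x4, takes a point from camera to world coordinates). Camera axes: x right, y down, z forward; pixel columns grow to the right and rows downward; lengths in mm; the calibration is good to about 2 mm. A picture is of the moment at which its call begins. camera_info takes no time and is no camera call.
- manip.job_done(): hands the job in; it is judged then, once.
The state is a dict: "t": time; "qpos": joint angles; "qvel": joint speeds; "effort": joint torques, N m; "ee_pos": TCP position; "orientation": TCP orientation; "ft_force": force on the tool from outside, world axes, zero at the start; "wrist_torque": the same for the moment, N m; "width": finger opening in mm; "grasp_force": force on a finger pad.
Only numpy, scipy, OpenCV 4.12 (cv2) and the standard library are available. Lean on these libraries where they do the work, as an engineer would, in place of code of your own. Each camera call takes 0.05 s, during which the arm holds its last target. There are 200 camera calls.

### The job

Slide the flat aluminium blank lengthwise into the slot of the bench stamping press until it is fully home against the end stop, and only then press the sprung treadle down until it bears on its stop, hold it there for a full second and let it come back up. The treadle's stop bolt is under the pad and set differently every time, so feel for it and lean on it gently, without forcing it; leave everything else on the bench where it is.

Things in the scene. Friction and masses are not known exactly. Their poses are not given: they have to be found in the camera images.
- press: Grey stamping press fixed on the bench. Origin on the bench surface under the slot's centre line, at the slot's mouth; x along the slot, inwards, away from the robot; z up. Base plate x -0.150..0.180, y -0.170..0.060, top at z 0.010: the slot's floor and, at x below 0, the feed shelf. Hinge cheeks at x 0.127..0.163, 102 mm high. Blank home: its centre at (0.045, 0, 0.015) in this frame.
- slot_mouth (a point): Centre of the slot's mouth, on its floor; at (0, 0, 0.010) in the press frame, same axes. Slot 62.6 mm wide between rails 20 mm thick, 105 mm deep. Keeper strips (from x 0.010 on, underside 12.5 mm, top 20 mm above the floor) overhang both edges, leaving a 36 mm gap along the middle. Mouth flares to about 77 mm wide 18 mm in front.
- end_stop (a point): Middle of the end stop's face, 5 mm above the slot's floor; at (0.105, 0, 0.015) in the press frame. When the blank is home its front end touches it and its rear end sticks out 15 mm in front of the slot's mouth.
- treadle: Sprung steel treadle hinged on the press: a cross shaft with a pad on an arm (right) and a stamp on an arm above the slot (x 0.03 to 0.145 in the press frame, z 0.037 and up). Origin on the hinge axis (y), at (0.145, -0.055, 0.085) in the press frame. The spring takes 5 N, up to 11 N; the hidden stop bolt is met after 15 to 27 mm of pad travel. About 10 N more is plenty; over 60 N bends it.
- treadle_pad (a point): Centre of the top face of the treadle's pad, a flat ribbed steel plate 70 (x) x 80 (y) x 12 mm; at (-0.065, -0.115, 0.066) in the press frame when up.
- blank: Flat plain aluminium blank, 120 x 60 x 10 mm, 0.19 kg, lying loose on the bench to the left of the press. Origin at its centre (5 mm above its underside); x along its 120 mm length, z its thickness. Either end may go in first, either face up.
- pin_tin: Bystander, leave alone: open steel tin, 72 mm wide and 75 mm high, standing beside the treadle side of the press; origin at the centre of its underside.
- mould_disc: Bystander, leave alone: round aluminium mould half, 150 mm diameter, 24 mm high with its hub; origin at the centre of its underside.
- stub_block: Bystander, leave alone: short thick aluminium block, 75 x 60 x 30 mm, not the blank; origin at the centre of its underside.
- hammer: Bystander, leave alone: hammer lying on the bench, about 300 mm long; origin under its middle.
- bench_brush: Bystander, leave alone: hand brush lying near the robot, about 200 mm long; origin under its middle.
- filter_puck: Bystander, leave alone: round filter cartridge, 84 mm diameter, 34 mm high; origin at the centre of its underside.
- release_can: Bystander, leave alone: spray can, 60 mm diameter, 150 mm high, standing; origin at the centre of its underside.
- spanner: Bystander, leave alone: spanner lying on the bench, about 180 mm long; origin under its middle.
Not all that is in view belongs to the job. Several things have the shape of the blank; the one meant has the colours described above.

How it is judged:
By the outcome, as a careful person would: the job done as asked, in the order asked, and still so for the second after the job is handed in, with the robot touching nothing.
It also fails if it takes over 67 s, if anything falls off the work surface, if the arm or the gripper's body presses on something with over 40 N, if the wrist force passes 120 N, or if a joint passes its speed limit or range.

## Working session

There is one attempt and no reset: what is moved stays moved. The work goes in short steps, Python scripts to look and compute and a tool call to move; the robot and the scene stay as the last step left them, time stands still between calls to the robot, and variables do not carry over. Pictures are saved under pics/ and viewed, at most 13 in all, crops included, and the job is handed in when it is done.

Besides the shell and the picture viewer there is one more tool, called after "Call:" as name(argument=value, ...) on one line, values as JSON. play_rows: Moves the arm, as the interface text tells. Its arguments: {"type":"object","properties":{"steps":{"type":"array","items":{"type":"object","properties":{"fingers":{"type":"number"},"dx":{"type":"number"},"dy":{"type":"number"},"dz":{"type":"number"},"ax":{"type":"number"},"ay":{"type":"number"},"az":{"type":"number"}}}},"newtons":{"type":"number"}},"required":["steps"]}

```bash
mkdir -p pics; python3 - <<'E'
from plant import manip, imaging
import cv2
for n in("scene","top"):
    cv2.imwrite(f"pics/{n}0.png",imaging.snapshot(n))
    i=imaging.camera_info(n); print(n,i)
print(manip.state())
E
```

```text
scene {'camera_matrix': array([[478.28676744,   0.        , 318.07181924],
       [  0.        , 478.28676744, 236.25060413],
       [  0.        ,   0.        ,   1.        ]]), 'dist': array([-0.11424771,  0.        ,  0.        ,  0.        ,  0.        ]), 'world_from_camera': array([[-8.45968511e-01,  4.32798072e-01, -3.11485325e-01,
         9.10776758e+02],
       [ 5.33212681e-01,  6.91685043e-01, -4.87089353e-01,
         6.06426354e+02],
       [ 4.63840786e-03, -5.78150180e-01, -8.15917186e-01,
         1.15509604e+03],
       [ 0.00000000e+00,  0.00000000e+00,  0.00000000e+00,
         1.00000000e+00]])}
top {'camera_matrix': array([[575.86466803,   0.        , 315.55237745],
       [  0.        , 575.86466803, 241.18969915],
       [  0.        ,   0.        ,   1.        ]]), 'dist': array([-0.07285894,  0.        ,  0.        ,  0.        ,  0.        ]), 'world_from_camera': array([[-2.63005664e-02, -9.99080627e-01,  3.38553024e-02,
         4.32277701e+02],
       [-9.99650612e-01,  2.61961729e-02, -3.52347940e-03,
        -2.09278102e+01],
       [ 2.63336066e-03, -
[... 266 characters left out ...]
.50513291e-01]), 'qvel': array([ 6.92506101e-04, -1.31219616e-03, -2.70169774e-03,  6.90439085e-05,
        3.81872307e-04,  1.76662721e-03]), 'effort': array([-1.42249213e-03, -3.84099483e+01, -2.92548680e+01, -1.98988073e-04,
        4.93018262e-03,  3.52545406e-07]), 'ee_pos': array([ 126.99047361, -560.12736243,  230.25716897]), 'orientation': array([[ 9.75279212e-01,  2.20976093e-01, -1.56540929e-04],
       [ 2.20975955e-01, -9.75277173e-01,  2.01589551e-03],
       [ 2.92793919e-04, -2.00065276e-03, -9.99997956e-01]]), 'ft_force': array([0.35675368, 0.30210073, 0.52473601]), 'wrist_torque': array([-0.04376407,  0.04714427,  0.01131606]), 'grasp_force': 0.0, 'width': 85.20656394613859}
```

View pics/top0.png

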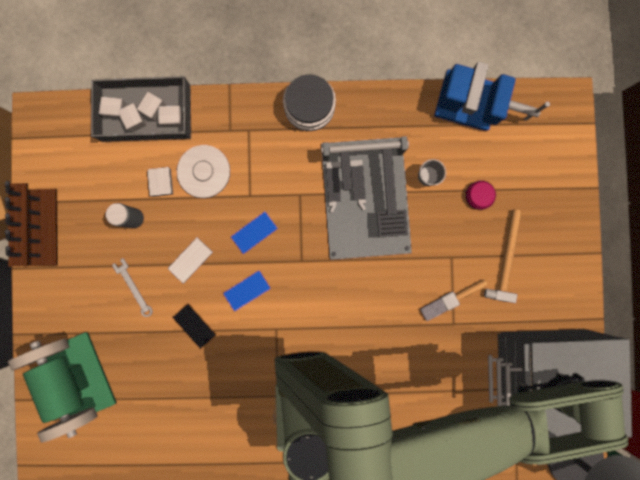

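View pics/scene0.png

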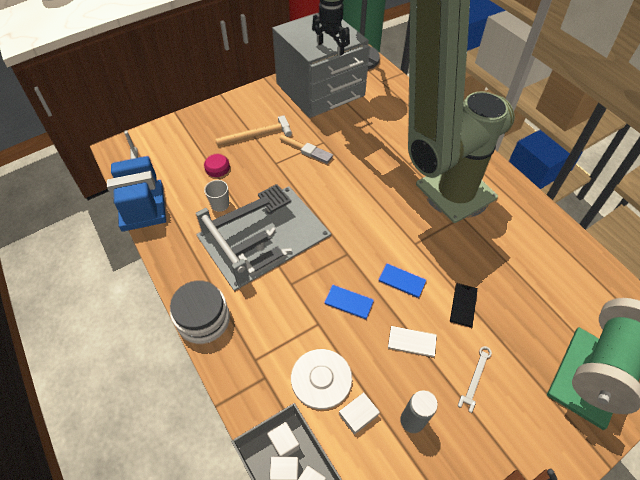

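The top view shows the aluminium blank at (190,260), with blue and black decoys around it. The press is at (368,197), its pad near (393,223) and the slot to the left. I'll zoom in on the press and measure the blank.

```bash
cat > h.py <<'E'
from plant import manip, imaging
import cv2, numpy as np
def unproj(n,px,z):
    i=imaging.camera_info(n); K=np.array(i['camera_matrix']);T=np.array(i['world_from_camera'])
    p=cv2.undistortPoints(np.array(px,float).reshape(-1,1,2),K,np.array(i['dist']))[:,0]
    d=np.c_[p,np.ones(len(p))]@T[:3,:3].T; c=T[:3,3]
    return (c+d*((z-c[2])/d[:,2])[:,None])[:,:2]
def proj(n,P):
    i=imaging.camera_info(n);T=np.linalg.inv(i['world_from_camera'])
    return cv2.projectPoints(np.array(P,float).reshape(-1,1,3),cv2.Rodrigues(T[:3,:3])[0],T[:3,3],np.array(i['camera_matrix']),np.array(i['dist']))[0][:,0]
def blank(n,img,box,z=10,thr=120):
    x0,y0,x1,y1=box
    hsv=cv2.cvtColor(img,cv2.COLOR_BGR2HSV)
    m=((hsv[...,1]<60)&(hsv[...,2]>thr)).astype(np.uint8)
    k=np.zeros_like(m);k[y0:y1,x0:x1]=m[y0:y1,x0:x1]
    c=max(cv2.findContours(k,0,cv2.CHAIN_APPROX_NONE)[0],key=cv2.contourArea)
    w=unproj(n,c[:,0],z).astype(np.float32)
    return cv2.minAreaRect(w), cv2.contourArea(c)
E
python3 - <<'E'
from h import *
t=cv2.imread('pics/top0.png');s=cv2.imread('pics/scene0.png')
print(blank('top',t,(160,230,220,290)));print(blank('scene',s,(380,320,445,360)))
a=cv2.resize(t[125:270,310:470],None,fx=4.5,fy=4.0,interpolation=cv2.INTER_CUBIC)
a=cv2.resize(t[130:270,310:450],(600,600),interpolation=cv2.INTER_CUBIC)
b=cv2.resize(s[170:300,185:345],(738,600),interpolation=cv2.INTER_CUBIC)
cv2.imwrite('pics/a.png',a);cv2.imwrite('pics/b.png',b)
E
```

```text
(((443.3890380859375, 329.0003662109375), (57.980770111083984, 117.5516586303711), 43.52610778808594), 797.5)
(((444.4655456542969, 328.9338684082031), (62.79157638549805, 119.48477935791016), 45.226558685302734), 968.0)
```

View pics/a.png

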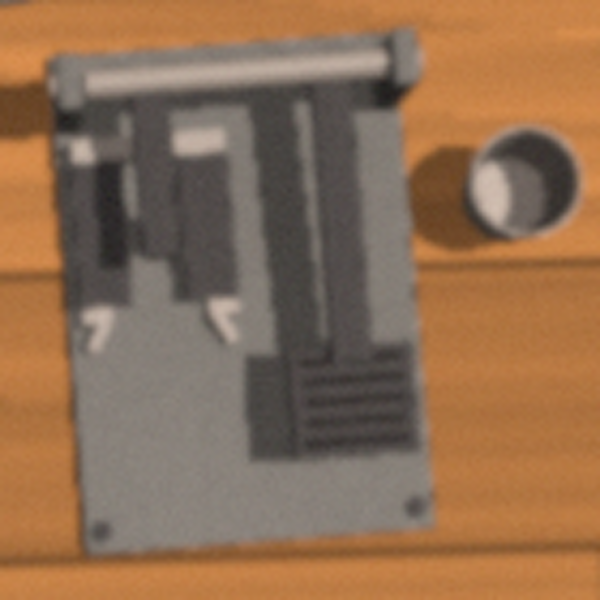

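View pics/b.png

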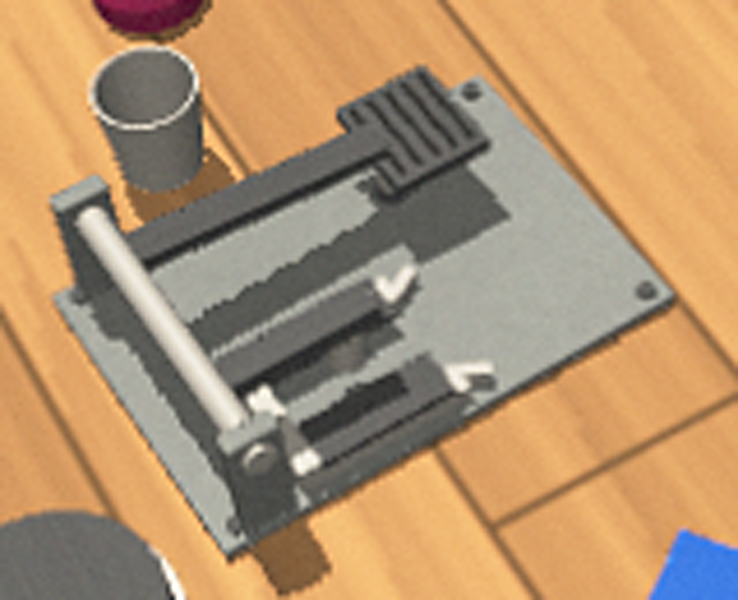

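The zoom shows the base plate corners. In the top crop the front corners are at (88,553) and (433,523). In the scene crop the four corners are (675,298), (232,560), (57,297) and (483,78). I'll fit the press pose and the blank angle from these.

```bash
cat >> h.py <<'E'
def w2(pose,P):
    x,y,a=pose;P=np.array(P,float);c,s=np.cos(a),np.sin(a)
    return np.c_[x+c*P[:,0]-s*P[:,1],y+s*P[:,0]+c*P[:,1],P[:,2]]
E
python3 - <<'E'
from h import *
from scipy.optimize import least_squares
A=lambda p:(np.array(p)+.5)/(600/140)-.5+[310,130]
B=lambda p:(np.array(p)+.5)/np.array([738/160,600/130])-.5+[185,170]
# press
Pt=[[-150,60,10],[-150,-170,10]];pt=A([[88,553],[433,523]])
Ps=[[-150,60,10],[180,60,10],[180,-170,10],[-150,-170,10]];ps=B([[675,298],[232,560],[57,297],[483,78]])
f=lambda q:np.r_[(proj('top',w2(q,Pt))-pt).ravel(),(proj('scene',w2(q,Ps))-ps).ravel()]
r=least_squares(f,[600,-50,0.08]);print(r.x,np.degrees(r.x[2]),r.fun.round(1))
for n in('top','scene'):
    g=(lambda q:(proj('top',w2(q,Pt))-pt).ravel()) if n=='top' else (lambda q:(proj('scene',w2(q,Ps))-ps).ravel())
    print(n,least_squares(g,r.x).x)
q=r.x
t=cv2.imread('pics/top0.png');s=cv2.imread('pics/scene0.png')
ov=[]
polys=[[[-150,60,10],[180,60,10],[180,-170,10],[-150,-170,10]],[[10,18,30],[105,18,30],[105,51.3,30],[10,51.3,30]],[[10,-18,30],[105,-18,30],[105,-51.3,30],[10,-51.3,30]],[[-100,-155,66],[-30,-155,66],[-30,-75,66],[-100,-75,66]]]
for n,im,(x0,y0,x1,y1) in(('top',t,(310,130,450,270)),('scene',s,(185,170,345,300))):
    k=4;o=cv2.resize(im[y0:y1,x0:x1],None,fx=k,fy=k,interpolation=cv2.INTER_CUBIC)
    for P in polys:
        p=(proj(n,w2(q,P))-[x0,y0]+.5)*k-.5
        cv2.polylines(o,[p.round().astype(int)],True,(0,0,255),1)
    cv2.imwrite(f'pics/ov_{n}.png',o)
a=cv2.imread('pics/ov_top.png');b=cv2.imread('pics/ov_scene.png')
c=np.zeros((560,560+640,3),np.uint8);c[:,:560]=a;c[:520,560:]=b
cv2.imwrite('pics/ov.png',cv2.resize(c,(800,373),interpolation=cv2.INTER_AREA))
for v,l in(('home centre',(45,0,15)),('pad',(-65,-115,66)),('mouth',(0,0,10))):print(v,w2(q,[l]))
E
```

```text
[ 5.88190650e+02 -1.14646581e+02  5.74922212e-02] 3.29406162815733 [-1.   0.7  0.   0.8  0.7 -0.4 -0.7 -0.2 -1.3  0.7 -0.7 -0.7]
top [ 5.90190403e+02 -1.15761680e+02  5.99803263e-02]
scene [ 5.87354701e+02 -1.13550017e+02  5.21904779e-02]
home centre [[ 633.11629971 -112.06085582   15.        ]]
pad [[ 529.90600794 -233.1915112    66.        ]]
mouth [[ 588.19064972 -114.64658076   10.        ]]
```

View pics/ov.png

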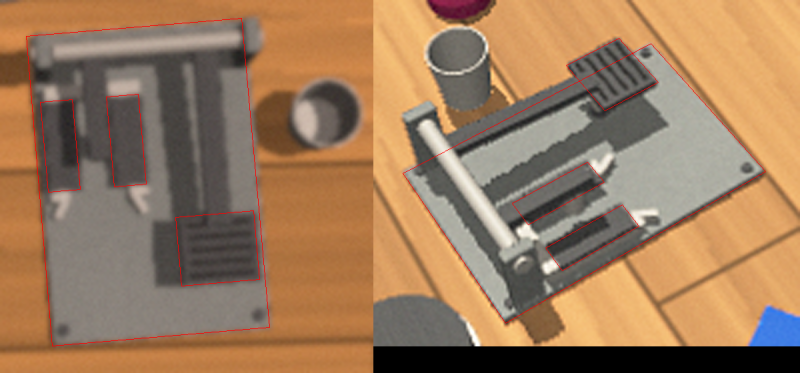

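Call:
play_rows(steps=[{"dx": 0.045, "dy": 0.02, "az": 8.5, "fingers": 0.072}, {"dx": 0.045, "dy": 0.02, "az": 8.5}, {"dx": 0.045, "dy": 0.02, "az": 8.5}, {"dx": 0.045, "dy": 0.02, "az": 8.5}, {"dx": 0.045, "dy": 0.02, "az": 8.5}])

```text
validation failed for argument at $.st...
```

The overlay matches the plate, keepers and pad to within about 1 px. The move was refused, so I'll retry with every field filled in.

Call:
play_rows(newtons=40, steps=[{"dx": 0.045, "dy": 0.02, "dz": 0, "ax": 0, "ay": 0, "az": 8.5, "fingers": 0.072}, {"dx": 0.045, "dy": 0.02, "dz": 0, "ax": 0, "ay": 0, "az": 8.5, "fingers": 0.072}, {"dx": 0.045, "dy": 0.02, "dz": 0, "ax": 0, "ay": 0, "az": 8.5, "fingers": 0.072}, {"dx": 0.045, "dy": 0.02, "dz": 0, "ax": 0, "ay": 0, "az": 8.5, "fingers": 0.072}, {"dx": 0.045, "dy": 0.02, "dz": 0, "ax": 0, "ay": 0, "az": 8.5, "fingers": 0.072}])

```text
t: 0.6
ee_pos: [353.4, -459.5, 230.8]
orientation: [[0.565, 0.825, -0.0], [0.825, -0.565, 0.001], [0.0, -0.001, -1.0]]
ft_force: [0.7, -0.9, -0.4]
width: 72.1
grasp_force: 0.0
```

Call:
play_rows(steps=[{"dx": 0.013, "dy": 0.045, "dz": 0, "ax": 0, "ay": 0, "az": 5, "fingers": 0.072}, {"dx": 0.013, "dy": 0.045, "dz": 0, "ax": 0, "ay": 0, "az": 5, "fingers": 0.072}, {"dx": 0.013, "dy": 0.045, "dz": 0, "ax": 0, "ay": 0, "az": 5, "fingers": 0.072}, {"dx": 0.013, "dy": 0.045, "dz": 0, "ax": 0, "ay": 0, "az": 5, "fingers": 0.072}, {"dx": 0.013, "dy": 0.045, "dz": 0, "ax": 0, "ay": 0, "az": 5, "fingers": 0.072}])

```text
t: 1.1
ee_pos: [417.0, -233.7, 230.8]
orientation: [[0.166, 0.986, -0.001], [0.986, -0.166, 0.001], [0.001, -0.001, -1.0]]
ft_force: [1.1, 0.1, -0.3]
width: 72.1
grasp_force: 0.0
```

Call:
play_rows(steps=[{"dx": 0, "dy": 0.045, "dz": 0, "ax": 0, "ay": 0, "az": 5, "fingers": 0.072}, {"dx": 0, "dy": 0.045, "dz": 0, "ax": 0, "ay": 0, "az": 5, "fingers": 0.072}, {"dx": 0, "dy": 0.045, "dz": 0, "ax": 0, "ay": 0, "az": 5, "fingers": 0.072}, {"dx": 0, "dy": 0.045, "dz": 0, "ax": 0, "ay": 0, "az": 5, "fingers": 0.072}, {"dx": 0, "dy": 0.045, "dz": 0, "ax": 0, "ay": 0, "az": 5, "fingers": 0.072}])

```text
t: 1.6
ee_pos: [416.4, -9.0, 231.0]
orientation: [[-0.266, 0.964, -0.0], [0.964, 0.266, 0.0], [0.0, -0.0, -1.0]]
ft_force: [1.2, -0.3, 0.4]
width: 72.1
grasp_force: 0.0
```

Call:
play_rows(steps=[{"dx": 0, "dy": 0.045, "dz": 0, "ax": 0, "ay": 0, "az": 5, "fingers": 0.072}, {"dx": 0, "dy": 0.045, "dz": 0, "ax": 0, "ay": 0, "az": 5, "fingers": 0.072}, {"dx": 0, "dy": 0.045, "dz": 0, "ax": 0, "ay": 0, "az": 5, "fingers": 0.072}, {"dx": 0, "dy": 0.045, "dz": 0, "ax": 0, "ay": 0, "az": 5, "fingers": 0.072}, {"dx": 0, "dy": 0.045, "dz": 0, "ax": 0, "ay": 0, "az": 5, "fingers": 0.072}])

```text
t: 2.1
ee_pos: [416.3, 216.0, 231.0]
orientation: [[-0.649, 0.761, -0.0], [0.761, 0.649, -0.0], [-0.0, -0.0, -1.0]]
ft_force: [1.4, 0.5, -0.5]
width: 72.1
grasp_force: 0.0
```

```bash
python3 - <<'E'
from h import *
from scipy.optimize import least_squares
t=cv2.imread('pics/top0.png');s=cv2.imread('pics/scene0.png')
# refine blank pose by matching convex-hull mask of the cuboid, both views
def area(n,im,box):
    x0,y0,x1,y1=box;hsv=cv2.cvtColor(im,cv2.COLOR_BGR2HSV)
    m=((hsv[...,1]<70)&(hsv[...,2]>110)).astype(np.uint8);k=np.zeros_like(m);k[y0:y1,x0:x1]=m[y0:y1,x0:x1];return k.astype(float)
M={'top':area('top',t,(160,230,220,290)),'scene':area('scene',s,(380,320,445,360))}
C=[[sx*60,sy*30,z] for sx in(-1,1) for sy in(-1,1) for z in(0,10)]
def cost(q,ns=('top','scene')):
    e=0
    for n in ns:
        h=cv2.convexHull(proj(n,w2([q[0],q[1],np.radians(q[2])],C)).astype(np.float32))[:,0]
        o=np.zeros((480,640),np.uint8);cv2.fillPoly(o,[(h*256).round().astype(int)],255,cv2.LINE_AA,8)
        e+=np.abs(cv2.GaussianBlur(o/255.,(0,0),1)-cv2.GaussianBlur(M[n],(0,0),1)).sum()
    return e
from scipy.optimize import minimize
for ns in(('top','scene'),('top',),('scene',)):
    r=minimize(cost,[444,329,-45.5],args=(ns,),method='Nelder-Mead',options=dict(initial_simplex=[[444,329,-45.5],[449,329,-45.5],[444,334,-45.5],[444,329,-41]]));print(ns,r.x,r.fun)
print(manip.state()['ee_pos'])
E
```

```text
('top', 'scene') [443.52844392 328.80822096 -47.84278083] 229.56205569240927
('top',) [444.21536283 329.028967   -41.82327439] 121.86245091893626
('scene',) [441.86920572 328.34095286 -45.9070259 ] 93.46748012227933
[416.34274235 216.03995452 231.01107469]
```

Call:
play_rows(steps=[{"dx": -0.002, "dy": 0.045, "dz": 0, "ax": 0, "ay": 0, "az": 2, "fingers": 0.074}, {"dx": -0.002, "dy": 0.045, "dz": 0, "ax": 0, "ay": 0, "az": 2, "fingers": 0.074}, {"dx": -0.002, "dy": 0.045, "dz": -0.01, "ax": 0, "ay": 0, "az": 0, "fingers": 0.074}, {"dx": 0, "dy": 0.012, "dz": -0.045, "ax": 0, "ay": 0, "az": 0, "fingers": 0.074}, {"dx": 0, "dy": 0, "dz": -0.045, "ax": 0, "ay": 0, "az": 0, "fingers": 0.074}])

```text
t: 2.6
ee_pos: [411.6, 364.3, 131.2]
orientation: [[-0.701, 0.714, 0.004], [0.714, 0.7, 0.003], [-0.001, 0.005, -1.0]]
ft_force: [0.9, -0.1, -1.6]
width: 73.6
grasp_force: 0.0
```

Call:
play_rows(steps=[{"dx": 0, "dy": 0, "dz": -0.045, "ax": 0, "ay": 0, "az": 0, "fingers": 0.074}, {"dx": 0, "dy": 0, "dz": -0.03, "ax": 0, "ay": 0, "az": 0, "fingers": 0.074}, {"dx": 0, "dy": 0, "dz": -0.02, "ax": 0, "ay": 0, "az": 0, "fingers": 0.074}, {"dx": 0, "dy": 0, "dz": 0, "ax": 0, "ay": 0, "az": 0, "fingers": 0.074}])

```text
t: 3.0
ee_pos: [407.6, 359.1, 32.2]
orientation: [[-0.698, 0.716, -0.008], [0.716, 0.698, -0.005], [0.002, -0.009, -1.0]]
ft_force: [-0.7, -0.2, -0.5]
width: 73.9
grasp_force: 0.0
```

```bash
python3 - <<'E'
from h import *
s=imaging.snapshot('scene');cv2.imwrite('pics/s1.png',cv2.resize(s[260:400,340:500],(640,560),interpolation=cv2.INTER_CUBIC))
print(manip.state()['ee_pos'],manip.state()['orientation'][:,1])
E
```

```text
[409.3767347  360.1700963   34.39793791] [ 0.71606121  0.69802117 -0.00477488]
```

View pics/s1.png

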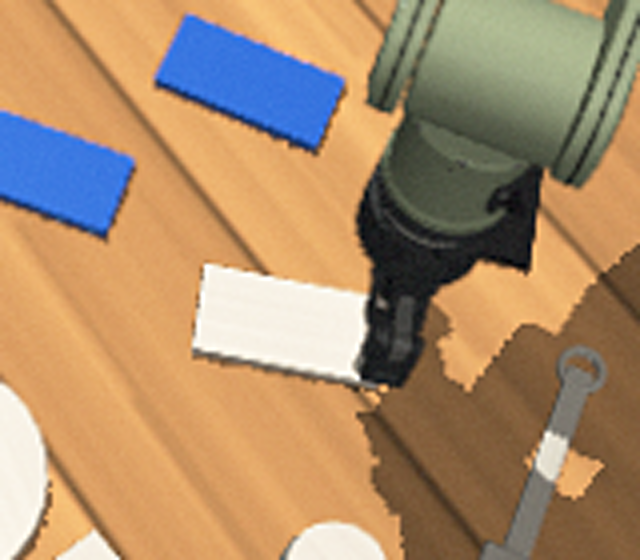

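The fingers straddle the blank's rear end, around (390,340) in the crop. I'll descend and grip.

Call:
play_rows(steps=[{"dx": 0, "dy": 0, "dz": -0.02, "ax": 0, "ay": 0, "az": 0, "fingers": 0.074}, {"dx": 0, "dy": 0, "dz": -0.012, "ax": 0, "ay": 0, "az": 0, "fingers": 0.074}, {"dx": 0, "dy": 0, "dz": -0.004, "ax": 0, "ay": 0, "az": 0, "fingers": 0.074}, {"dx": 0, "dy": 0, "dz": -0.002, "ax": 0, "ay": 0, "az": 0, "fingers": 0.074}, {"dx": 0, "dy": 0, "dz": 0, "ax": 0, "ay": 0, "az": 0, "fingers": 0.074}])

```text
t: 3.55
ee_pos: [411.4, 361.5, -1.2]
orientation: [[-0.698, 0.716, 0.001], [0.716, 0.698, 0.0], [-0.0, 0.001, -1.0]]
ft_force: [-0.0, 0.2, -0.1]
width: 74.0
grasp_force: 0.0
```

Call:
play_rows(newtons=50, steps=[{"dx": 0, "dy": 0, "dz": 0, "ax": 0, "ay": 0, "az": 0, "fingers": 0.05}, {"dx": 0, "dy": 0, "dz": 0, "ax": 0, "ay": 0, "az": 0, "fingers": 0.05}, {"dx": 0, "dy": 0, "dz": 0, "ax": 0, "ay": 0, "az": 0, "fingers": 0.05}, {"dx": 0, "dy": 0, "dz": 0, "ax": 0, "ay": 0, "az": 0, "fingers": 0.05}, {"dx": 0, "dy": 0, "dz": 0, "ax": 0, "ay": 0, "az": 0, "fingers": 0.05}])

```text
t: 4.05
ee_pos: [412.0, 361.8, -0.5]
orientation: [[-0.698, 0.716, 0.002], [0.716, 0.698, 0.001], [-0.0, 0.002, -1.0]]
ft_force: [-0.3, -1.0, 5.6]
width: 58.0
grasp_force: 54.2
```

Call:
play_rows(steps=[{"dx": 0, "dy": 0, "dz": 0.02, "ax": 0, "ay": 0, "az": 0, "fingers": 0.05}, {"dx": 0, "dy": 0, "dz": 0.04, "ax": 0, "ay": 0, "az": 0, "fingers": 0.05}, {"dx": 0.004, "dy": -0.04, "dz": 0.02, "ax": 0, "ay": 0, "az": 7, "fingers": 0.05}, {"dx": 0.004, "dy": -0.04, "dz": 0, "ax": 0, "ay": 0, "az": 7, "fingers": 0.05}, {"dx": 0.004, "dy": -0.04, "dz": 0, "ax": 0, "ay": 0, "az": 7, "fingers": 0.05}])

```text
t: 4.55
ee_pos: [423.2, 240.3, 79.0]
orientation: [[-0.911, 0.412, 0.001], [0.412, 0.911, 0.0], [-0.001, 0.001, -1.0]]
ft_force: [-0.1, -0.1, -3.2]
width: 58.2
grasp_force: 54.4
```

Call:
play_rows(steps=[{"dx": 0.004, "dy": -0.04, "dz": 0, "ax": 0, "ay": 0, "az": 7, "fingers": 0.05}, {"dx": 0.004, "dy": -0.04, "dz": 0, "ax": 0, "ay": 0, "az": 7, "fingers": 0.05}, {"dx": 0.004, "dy": -0.04, "dz": 0, "ax": 0, "ay": 0, "az": 7, "fingers": 0.05}, {"dx": 0.004, "dy": -0.04, "dz": 0, "ax": 0, "ay": 0, "az": 7, "fingers": 0.05}, {"dx": 0.004, "dy": -0.04, "dz": 0, "ax": 0, "ay": 0, "az": 0, "fingers": 0.05}])

```text
t: 5.05
ee_pos: [442.2, 39.7, 77.9]
orientation: [[-0.998, -0.059, -0.001], [-0.059, 0.998, 0.0], [0.001, 0.0, -1.0]]
ft_force: [0.9, -0.8, -2.5]
width: 58.1
grasp_force: 54.4
```

Call:
play_rows(steps=[{"dx": 0.004, "dy": -0.04, "dz": 0, "ax": 0, "ay": 0, "az": 0, "fingers": 0.05}, {"dx": 0.005, "dy": -0.04, "dz": 0, "ax": 0, "ay": 0, "az": 0, "fingers": 0.05}, {"dx": 0.005, "dy": -0.04, "dz": 0, "ax": 0, "ay": 0, "az": 0, "fingers": 0.05}, {"dx": 0, "dy": -0.0, "dz": 0, "ax": 0, "ay": 0, "az": 0, "fingers": 0.05}, {"dx": 0, "dy": 0, "dz": 0, "ax": 0, "ay": 0, "az": 0, "fingers": 0.05}])

```text
t: 5.55
ee_pos: [456.4, -79.3, 77.8]
orientation: [[-0.999, -0.054, -0.001], [-0.054, 0.999, 0.001], [0.001, 0.001, -1.0]]
ft_force: [0.5, 0.3, -2.1]
width: 58.2
grasp_force: 54.5
```

```bash
python3 - <<'E'
from h import *
s=manip.state();print(s['ee_pos'],s['orientation'],s['ft_force'],s['width'])
t=imaging.snapshot('top');c=imaging.snapshot('scene')
cv2.imwrite('pics/t2f.png',t);cv2.imwrite('pics/s2f.png',c)
cv2.imwrite('pics/s2.png',cv2.resize(c[150:310,180:380],(750,600),interpolation=cv2.INTER_CUBIC))
E
```

```text
[456.36013045 -79.32911802  77.80325056] [[-9.98519020e-01 -5.43869107e-02 -1.35327352e-03]
 [-5.43881227e-02  9.98519487e-01  8.75568620e-04]
 [ 1.30365051e-03  9.47873927e-04 -9.99998701e-01]] [ 0.47536509  0.34155821 -2.07276205] 58.20353860430347
```

View pics/s2.png

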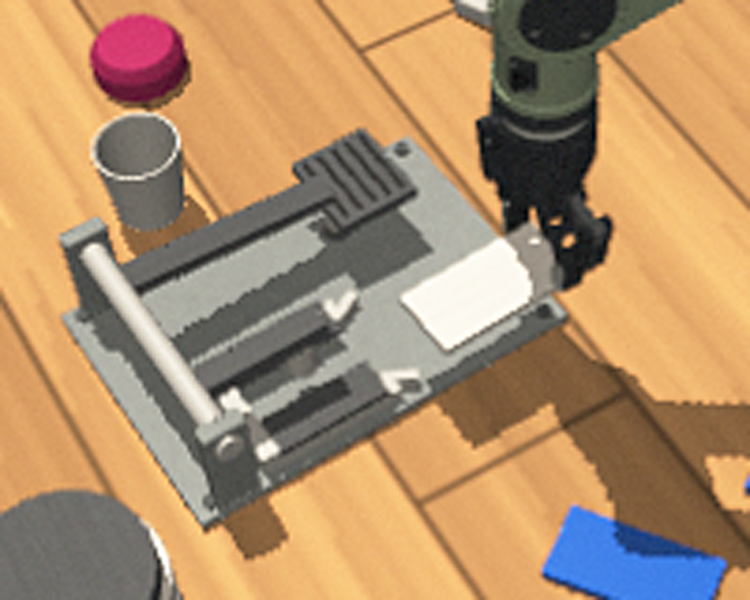

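The blank is held at its rear, with front corners at about (400,300) and (443,350) in the crop. I'll check its angle and pitch against the press.

```bash
python3 - <<'E'
from h import *
q=[588.2,-114.6,.0575]
s=cv2.imread('pics/s2f.png')
hsv=cv2.cvtColor(s,cv2.COLOR_BGR2HSV);m=((hsv[...,1]<70)&(hsv[...,2]>165)).astype(np.uint8)
k=np.zeros_like(m);k[200:250,275:330]=m[200:250,275:330]
c=max(cv2.findContours(k,0,cv2.CHAIN_APPROX_NONE)[0],key=cv2.contourArea)
p=cv2.approxPolyDP(c,2.5,True)[:,0];print(p.tolist())
for z in(88,):
  w=unproj('scene',p,z);print(w.round(1).tolist())
w=unproj('scene',c[:,0],88).astype(np.float32);print(cv2.minAreaRect(w))
# expected outline for a level blank aligned with the tool
e=np.array([456.4,-79.3]);a=np.arctan2(.0544,.9985)
P=w2([e[0],e[1],a],[[-14,30,88],[106,30,88],[106,-30,88],[-14,-30,88]]);print(P.round(1).tolist(),proj('scene',P).round(1).tolist())
E
```

```text
[[301, 200], [292, 200], [287, 205], [296, 217], [275, 228], [275, 245], [281, 249], [300, 247], [317, 235], [300, 245], [295, 239], [300, 242], [321, 228], [317, 216]]
[[476.7, -165.5], [498.8, -179.3], [520.4, -170.9], [520.7, -119.8], [589.6, -117.6], [617.5, -67.8], [610.1, -47.9], [563.5, -26.4], [503.7, -35.7], [560.2, -32.0], [561.6, -56.2], [555.1, -40.4], [481.6, -50.0], [468.6, -91.4]]
((529.4520874023438, -88.5191650390625), (177.4095001220703, 119.4290771484375), 37.587745666503906)
[[440.8, -50.1, 88.0], [560.6, -43.6, 88.0], [563.9, -103.5, 88.0], [444.1, -110.0, 88.0]] [[333.3, 221.7], [297.7, 242.1], [285.6, 227.5], [320.8, 208.0]]
```

Call:
play_rows(steps=[{"dx": 0.001, "dy": -0.043, "dz": 0, "ax": 0, "ay": 0, "az": 0.2, "fingers": 0.05}, {"dx": 0, "dy": 0, "dz": -0.03, "ax": 0, "ay": 0, "az": 0, "fingers": 0.05}, {"dx": 0, "dy": 0, "dz": -0.025, "ax": 0, "ay": 0, "az": 0, "fingers": 0.05}, {"dx": 0, "dy": 0, "dz": -0.005, "ax": 0, "ay": 0, "az": 0, "fingers": 0.05}, {"dx": 0, "dy": 0, "dz": 0, "ax": 0, "ay": 0, "az": 0, "fingers": 0.05}])

```text
t: 6.15
ee_pos: [456.7, -120.0, 17.2]
orientation: [[-0.998, -0.062, -0.003], [-0.062, 0.998, 0.002], [0.003, 0.002, -1.0]]
ft_force: [0.7, 0.0, -1.3]
width: 58.0
grasp_force: 54.7
```

Call:
play_rows(steps=[{"dx": 0, "dy": 0, "dz": -0.003, "ax": 0, "ay": 0, "az": 0, "fingers": 0.05}, {"dx": 0, "dy": 0, "dz": -0.002, "ax": 0, "ay": 0, "az": 0, "fingers": 0.05}, {"dx": 0, "dy": 0, "dz": -0.001, "ax": 0, "ay": 0, "az": 0, "fingers": 0.05}, {"dx": 0, "dy": 0, "dz": 0, "ax": 0, "ay": 0, "az": 0, "fingers": 0.05}])

```text
t: 6.55
ee_pos: [458.5, -121.9, 12.8]
orientation: [[-0.998, -0.061, 0.001], [-0.061, 0.998, -0.0], [-0.001, -0.001, -1.0]]
ft_force: [0.4, 0.2, -2.1]
width: 57.6
grasp_force: 54.7
```

Call:
play_rows(steps=[{"dx": 0, "dy": 0, "dz": -0.001, "ax": 0, "ay": 0, "az": 0, "fingers": 0.05}, {"dx": 0, "dy": 0, "dz": -0.001, "ax": 0, "ay": 0, "az": 0, "fingers": 0.05}, {"dx": 0, "dy": 0, "dz": 0, "ax": 0, "ay": 0, "az": 0, "fingers": 0.05}])

```text
t: 6.85
ee_pos: [458.1, -121.9, 10.3]
orientation: [[-0.998, -0.06, 0.0], [-0.06, 0.998, -0.0], [-0.0, -0.0, -1.0]]
ft_force: [-0.3, 0.4, -1.3]
width: 58.0
grasp_force: 54.7
```

Call:
play_rows(steps=[{"dx": 0, "dy": 0, "dz": -0.001, "ax": 0, "ay": 0, "az": 0, "fingers": 0.05}, {"dx": 0, "dy": 0, "dz": 0, "ax": 0, "ay": 0, "az": 0, "fingers": 0.05}])

```text
t: 7.05
ee_pos: [458.2, -121.9, 9.6]
orientation: [[-0.998, -0.06, 0.0], [-0.06, 0.998, -0.0], [-0.0, -0.0, -1.0]]
ft_force: [-1.6, 0.1, 1.1]
width: 58.0
grasp_force: 55.1
```

Call:
play_rows(steps=[{"dx": 0.007, "dy": 0.0004, "dz": 0, "ax": 0, "ay": 0, "az": 0, "fingers": 0.05}, {"dx": 0.007, "dy": 0.0004, "dz": 0, "ax": 0, "ay": 0, "az": 0, "fingers": 0.05}, {"dx": 0.007, "dy": 0.0004, "dz": 0, "ax": 0, "ay": 0, "az": 0, "fingers": 0.05}])

```text
t: 7.35
ee_pos: [477.7, -120.9, 9.5]
orientation: [[-0.998, -0.061, -0.005], [-0.061, 0.998, -0.0], [0.005, -0.0, -1.0]]
ft_force: [-19.1, -4.9, 19.1]
width: 58.1
grasp_force: 56.8
```

Call:
play_rows(steps=[{"dx": 0.005, "dy": 0.0003, "dz": 0, "ax": 0, "ay": 0, "az": 0, "fingers": 0.05}, {"dx": 0.005, "dy": 0.0003, "dz": 0, "ax": 0, "ay": 0, "az": 0, "fingers": 0.05}, {"dx": 0, "dy": 0.0, "dz": 0, "ax": 0, "ay": 0, "az": 0, "fingers": 0.05}])

```text
t: 7.65
ee_pos: [479.6, -121.2, 9.4]
orientation: [[-0.998, -0.063, -0.023], [-0.063, 0.998, -0.001], [0.023, 0.001, -1.0]]
ft_force: [-31.0, -9.1, 31.4]
width: 57.9
grasp_force: 58.1
```

Call:
play_rows(steps=[{"dx": 0.005, "dy": 0.0003, "dz": 0, "ax": 0, "ay": 0, "az": 0, "fingers": 0.05}, {"dx": 0.005, "dy": 0.0003, "dz": 0, "ax": 0, "ay": 0, "az": 0, "fingers": 0.05}, {"dx": 0, "dy": 0.0, "dz": 0, "ax": 0, "ay": 0, "az": 0, "fingers": 0.05}])

```text
t: 7.95
ee_pos: [488.8, -120.7, 7.9]
orientation: [[-0.998, -0.061, -0.024], [-0.061, 0.998, -0.001], [0.024, 0.001, -1.0]]
ft_force: [-29.2, -10.8, 21.8]
width: 58.2
grasp_force: 63.2
```

Call:
play_rows(steps=[{"dx": -0.01, "dy": -0.0006, "dz": 0.0015, "ax": 0, "ay": 0, "az": 0, "fingers": 0.05}, {"dx": 0, "dy": 0, "dz": 0, "ax": 0, "ay": 0, "az": 0, "fingers": 0.05}])

```text
t: 8.15
ee_pos: [487.0, -120.7, 10.1]
orientation: [[-0.998, -0.06, -0.004], [-0.06, 0.998, -0.001], [0.004, -0.001, -1.0]]
ft_force: [-5.6, -4.8, -0.5]
width: 58.1
grasp_force: 60.8
```

```bash
python3 - <<'E'
from h import *
s=manip.state();print(s['ee_pos'],s['ft_force'])
t=imaging.snapshot('top');c=imaging.snapshot('scene')
cv2.imwrite('pics/t3f.png',t);cv2.imwrite('pics/s3f.png',c)
a=cv2.resize(c[190:300,220:340],(600,550),interpolation=cv2.INTER_CUBIC)
b=cv2.resize(t[150:280,310:357],(200,550),interpolation=cv2.INTER_CUBIC)
cv2.imwrite('pics/s3.png',np.hstack([a,b]))
E
```

```text
[ 487.02214401 -120.73483918   10.08132746] [-5.59031431 -4.84013261 -0.54429007]
```

View pics/s3.png

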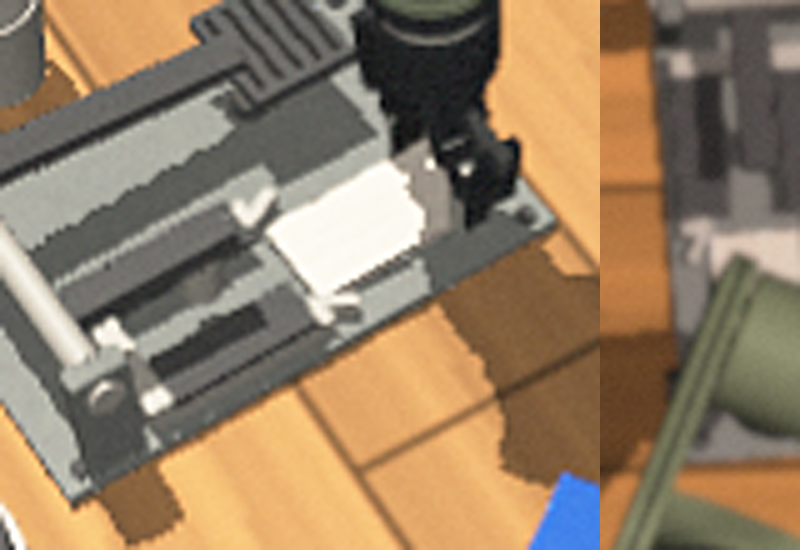

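```bash
python3 - <<'E'
from h import *
q=[588.2,-114.6,.0575]
p=(np.array([[270,230],[318,292],[425,240],[390,165],[268,222],[235,200],[312,292],[357,305]])+.5)/5-.5+[220,190]
for z in(20,24,30):
    w=unproj('scene',p,z)-q[:2];c,s=np.cos(q[2]),np.sin(q[2])
    print(z,(w@np.array([[c,-s],[s,c]])).round(1).tolist())
# expected outline of a level, straight blank with tool; front offset 106
e=manip.state()['ee_pos']
P=w2([e[0],e[1],.0601],[[106,30,20],[106,-30,20],[20,30,20],[20,-30,20]])
print(((proj('scene',P)-[220,190]+.5)*5-.5).round(0).tolist())
d=(P[:,:2]-q[:2])@np.array([[c,-s],[s,c]]);print(d.round(1).tolist())
E
```

```text
20 [[-3.7, -27.1], [-2.8, 25.5], [-73.4, 31.0], [-87.4, -25.9], [-5.9, -32.6], [1.5, -57.3], [0.0, 23.6], [-16.1, 45.9]]
24 [[-2.5, -24.5], [-1.5, 27.9], [-71.8, 33.3], [-85.8, -23.3], [-4.6, -30.0], [2.7, -54.6], [1.3, 25.9], [-14.7, 48.2]]
30 [[-0.5, -20.7], [0.4, 31.5], [-69.5, 36.9], [-83.4, -19.5], [-2.6, -26.2], [4.6, -50.6], [3.2, 29.5], [-12.7, 51.6]]
[[311.0, 303.0], [255.0, 234.0], [435.0, 232.0], [377.0, 165.0]]
[[4.6, 30.0], [4.7, -30.0], [-81.4, 29.7], [-81.3, -30.3]]
```

The blank's nose is at the mouth, with its right front corner near (270,230). The left corner is hidden behind the left flare. Together with the −y force, this says the blank sits about 2.5 mm too far to +y, so I'll shift it −y and feed again.

Call:
play_rows(steps=[{"dx": -0.006, "dy": -0.0003, "dz": 0, "ax": 0, "ay": 0, "az": 0, "fingers": 0.05}, {"dx": 0, "dy": -0.0025, "dz": 0, "ax": 0, "ay": 0, "az": 0, "fingers": 0.05}, {"dx": 0.004, "dy": 0.0002, "dz": 0, "ax": 0, "ay": 0, "az": 0, "fingers": 0.05}, {"dx": 0.004, "dy": 0.0002, "dz": 0, "ax": 0, "ay": 0, "az": 0, "fingers": 0.05}])

```text
t: 8.65
ee_pos: [488.9, -122.2, 10.1]
orientation: [[-0.998, -0.062, -0.006], [-0.062, 0.998, 0.0], [0.006, 0.001, -1.0]]
ft_force: [-11.0, -5.0, 0.7]
width: 58.0
grasp_force: 60.9
```

Call:
play_rows(steps=[{"dx": 0.004, "dy": 0.0002, "dz": 0, "ax": 0, "ay": 0, "az": 0, "fingers": 0.05}, {"dx": 0.004, "dy": 0.0002, "dz": 0, "ax": 0, "ay": 0, "az": 0, "fingers": 0.05}, {"dx": 0, "dy": 0, "dz": 0, "ax": 0, "ay": 0, "az": 0, "fingers": 0.05}])

```text
t: 8.95
ee_pos: [489.4, -121.9, 8.0]
orientation: [[-0.998, -0.063, -0.023], [-0.064, 0.998, 0.001], [0.022, 0.002, -1.0]]
ft_force: [-22.9, -9.7, 6.1]
width: 58.1
grasp_force: 61.6
```

Call:
play_rows(steps=[{"dx": -0.016, "dy": -0.001, "dz": 0.0005, "ax": 0, "ay": 0, "az": 0, "fingers": 0.05}, {"dx": 0, "dy": -0.003, "dz": 0, "ax": 0, "ay": 0, "az": 0, "fingers": 0.05}, {"dx": 0, "dy": 0, "dz": 0, "ax": 0, "ay": 0, "az": 0, "fingers": 0.05}])

```text
t: 9.25
ee_pos: [484.4, -126.4, 11.6]
orientation: [[-0.998, -0.06, 0.002], [-0.06, 0.998, -0.001], [-0.002, -0.001, -1.0]]
ft_force: [0.9, -0.1, -2.5]
width: 57.8
grasp_force: 60.7
```

```bash
python3 - <<'E'
from h import *
s=manip.state();print(s['ee_pos'],s['ft_force'],s['wrist_torque'])
c=imaging.snapshot('scene');cv2.imwrite('pics/s4f.png',c)
a=cv2.resize(c[195:280,230:330],(800,600),interpolation=cv2.INTER_CUBIC)
k=600/85
q=[588.2,-114.6,.0575]
for P in([[0,31.3,30],[-18,38.5,30]],[[0,-31.3,30],[-18,-38.5,30]],[[0,31.3,10],[-18,38.5,10]],[[0,-31.3,10],[-18,-38.5,10]]):
    p=((proj('scene',w2(q,P))-[230,195]+.5)*[8,k]-.5).round().astype(int)
    cv2.line(a,tuple(map(int,p[0])),tuple(map(int,p[1])),(0,0,255) if P[0][2]==30 else (0,255,0),1)
cv2.imwrite('pics/s4.png',a)
E
```

```text
[ 484.38237982 -126.43886367   11.64445788] [ 0.87941903 -0.08053039 -2.49458143] [ 0.00186242  0.10530516 -0.04361171]
```

View pics/s4.png

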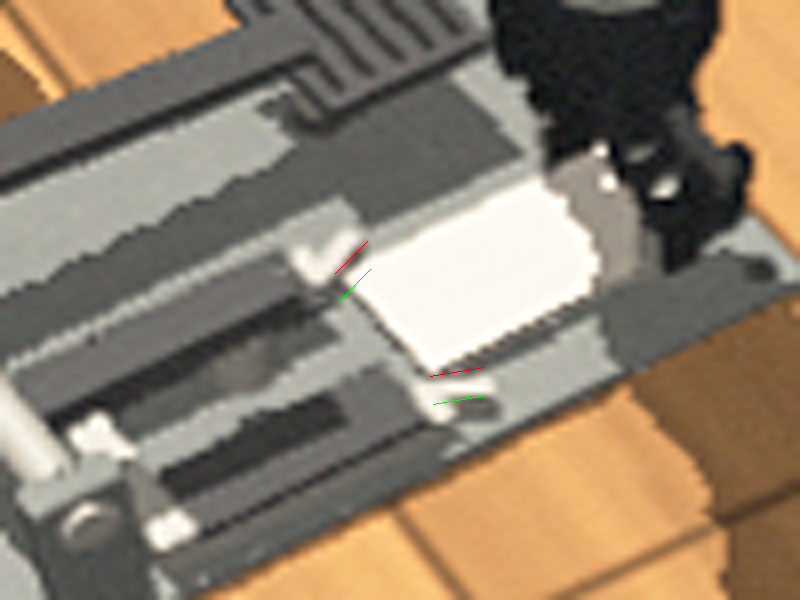

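```bash
python3 - <<'E'
from h import *
q=[588.2,-114.6,.0575];c,s=np.cos(q[2]),np.sin(q[2]);R=np.array([[c,-s],[s,c]])
im=cv2.imread('pics/s4f.png');g=cv2.cvtColor(im,cv2.COLOR_BGR2GRAY)
m=(g>200).astype(np.uint8);k=np.zeros_like(m);k[215:252,270:312]=m[215:252,270:312]
k=cv2.morphologyEx(k,cv2.MORPH_OPEN,np.ones((5,5)))
cc=max(cv2.findContours(k,0,cv2.CHAIN_APPROX_NONE)[0],key=cv2.contourArea)[:,0]
for z in(20,22):
    w=(unproj('scene',cc,z)-q[:2])@R
    print(z,'x',w[:,0].min().round(1),w[:,0].max().round(1))
    for x in range(-85,5,10):
        b=w[abs(w[:,0]-x)<5]
        if len(b):print(x,b[:,1].min().round(1),b[:,1].max().round(1))
e=manip.state()['ee_pos'][:2];print('tool in press',(e-q[:2])@R)
E
```

```text
20 x -92.3 -4.8
-85 -32.2 11.8
-75 -39.1 23.6
-65 -37.7 23.2
-55 -36.7 22.8
-45 -38.7 23.6
-35 -36.3 24.0
-25 -38.4 23.6
-15 -37.0 23.1
-5 -26.6 16.5
22 x -91.5 -4.1
-85 -30.9 13.0
-75 -37.8 24.8
-65 -36.4 24.4
-55 -35.4 23.9
-45 -37.4 24.8
-35 -35.0 23.9
-25 -37.1 25.2
-15 -35.7 24.3
-5 -28.3 19.4
tool in press [-103.98515518   -5.81588598]
```

Call:
play_rows(steps=[{"dx": 0, "dy": 0.0035, "dz": 0, "ax": 0, "ay": 0, "az": 0, "fingers": 0.05}, {"dx": 0.004, "dy": 0.0002, "dz": 0, "ax": 0, "ay": 0, "az": 0, "fingers": 0.05}, {"dx": 0.004, "dy": 0.0002, "dz": 0, "ax": 0, "ay": 0, "az": 0, "fingers": 0.05}, {"dx": 0, "dy": 0, "dz": 0, "ax": 0, "ay": 0, "az": 0, "fingers": 0.05}])

```text
t: 9.7
ee_pos: [488.6, -121.8, 10.3]
orientation: [[-0.998, -0.062, -0.007], [-0.062, 0.998, 0.0], [0.007, 0.001, -1.0]]
ft_force: [-6.7, -2.6, 0.0]
width: 58.2
grasp_force: 60.9
```

```bash
python3 - <<'E'
from h import *
s=manip.state();print(s['ee_pos'],s['ft_force'],s['wrist_torque'])
E
```

```text
[ 488.58698491 -121.7560239    10.27157778] [-6.7069257  -2.56610947  0.01664163] [-0.40884412  0.99823647 -0.01140988]
```

Call:
play_rows(steps=[{"dx": 0, "dy": 0.003, "dz": 0, "ax": 0, "ay": 0, "az": 0, "fingers": 0.05}, {"dx": 0, "dy": 0, "dz": 0, "ax": 0, "ay": 0, "az": 0, "fingers": 0.05}])

```text
t: 9.9
ee_pos: [488.4, -120.9, 10.5]
orientation: [[-0.998, -0.06, -0.006], [-0.06, 0.998, -0.003], [0.007, -0.003, -1.0]]
ft_force: [-8.0, -8.9, 0.1]
width: 58.2
grasp_force: 60.9
```

```bash
python3 - <<'E'
from h import *
s=manip.state();print(s['ee_pos'],s['ft_force'],s['wrist_torque'])
E
```

```text
[ 488.44442957 -120.86362035   10.54576205] [-8.02348188 -8.91365412  0.12227771] [-1.57624256  1.40266304 -0.64067928]
```

The wrist moment puts the contact at the left front corner, so the slot lies further to −y. I'll shift over and retry gently.

Call:
play_rows(steps=[{"dx": -0.005, "dy": -0.003, "dz": 0, "ax": 0, "ay": 0, "az": 0, "fingers": 0.05}, {"dx": 0, "dy": -0.002, "dz": 0, "ax": 0, "ay": 0, "az": 0, "fingers": 0.05}, {"dx": 0.004, "dy": 0.0002, "dz": 0, "ax": 0, "ay": 0, "az": 0, "fingers": 0.05}, {"dx": 0.004, "dy": 0.0002, "dz": 0, "ax": 0, "ay": 0, "az": 0, "fingers": 0.05}, {"dx": 0, "dy": 0, "dz": 0, "ax": 0, "ay": 0, "az": 0, "fingers": 0.05}])

```text
t: 10.4
ee_pos: [495.5, -123.7, 11.7]
orientation: [[-0.998, -0.061, 0.002], [-0.061, 0.998, -0.001], [-0.002, -0.001, -1.0]]
ft_force: [-0.2, 0.4, -1.4]
width: 57.9
grasp_force: 60.7
```

```bash
python3 - <<'E'
from h import *
s=manip.state();print(s['ee_pos'],s['ft_force'],s['wrist_torque'])
E
```

```text
[ 495.50944855 -123.69953615   11.6728527 ] [-0.23531859  0.42548441 -1.43681293] [-0.04797885  0.09087271 -0.01082442]
```

It went in freely. Continuing.

Call:
play_rows(steps=[{"dx": 0.007, "dy": 0.0004, "dz": 0, "ax": 0, "ay": 0, "az": 0, "fingers": 0.05}, {"dx": 0.007, "dy": 0.0004, "dz": 0, "ax": 0, "ay": 0, "az": 0, "fingers": 0.05}, {"dx": 0, "dy": 0, "dz": 0, "ax": 0, "ay": 0, "az": 0, "fingers": 0.05}])

```text
t: 10.7
ee_pos: [509.7, -123.1, 11.7]
orientation: [[-0.998, -0.061, 0.002], [-0.061, 0.998, -0.001], [-0.002, -0.001, -1.0]]
ft_force: [-0.9, 0.6, -0.8]
width: 58.2
grasp_force: 60.7
```

Call:
play_rows(steps=[{"dx": 0.007, "dy": 0.0004, "dz": 0, "ax": 0, "ay": 0, "az": 0, "fingers": 0.05}, {"dx": 0.007, "dy": 0.0004, "dz": 0, "ax": 0, "ay": 0, "az": 0, "fingers": 0.05}, {"dx": 0, "dy": 0, "dz": 0, "ax": 0, "ay": 0, "az": 0, "fingers": 0.05}])

```text
t: 11.0
ee_pos: [523.5, -122.4, 11.6]
orientation: [[-0.998, -0.061, 0.002], [-0.061, 0.998, -0.001], [-0.002, -0.001, -1.0]]
ft_force: [-0.7, 0.1, -0.6]
width: 57.9
grasp_force: 60.7
```

```bash
python3 - <<'E'
from h import *
s=manip.state();print(s['ee_pos'],s['ft_force'],s['wrist_torque'])
E
```

```text
[ 523.5332591  -122.35003532   11.62044602] [-0.68481702  0.1330828  -0.60864195] [-0.07071188  0.08010289  0.03494305]
```

Call:
play_rows(steps=[{"dx": 0.007, "dy": 0.0004, "dz": 0, "ax": 0, "ay": 0, "az": 0, "fingers": 0.05}, {"dx": 0.007, "dy": 0.0004, "dz": 0, "ax": 0, "ay": 0, "az": 0, "fingers": 0.05}, {"dx": 0.006, "dy": 0.0004, "dz": 0, "ax": 0, "ay": 0, "az": 0, "fingers": 0.05}, {"dx": 0, "dy": 0, "dz": -0.001, "ax": 0, "ay": 0, "az": 0, "fingers": 0.05}])

```text
t: 11.4
ee_pos: [543.5, -121.2, 10.7]
orientation: [[-0.998, -0.061, 0.002], [-0.061, 0.998, -0.001], [-0.002, -0.001, -1.0]]
ft_force: [0.7, 0.1, -1.6]
width: 58.0
grasp_force: 60.7
```

Call:
play_rows(steps=[{"dx": 0, "dy": 0, "dz": 0, "ax": 0, "ay": 0, "az": 0, "fingers": 0.068}, {"dx": 0, "dy": 0, "dz": 0, "ax": 0, "ay": 0, "az": 0, "fingers": 0.068}, {"dx": 0, "dy": 0, "dz": 0.005, "ax": 0, "ay": 0, "az": 0, "fingers": 0.068}, {"dx": 0, "dy": 0, "dz": 0.03, "ax": 0, "ay": 0, "az": 0, "fingers": 0.068}, {"dx": -0.03, "dy": -0.001, "dz": 0, "ax": 0, "ay": 0, "az": 0, "fingers": 0}])

```text
t: 11.9
ee_pos: [518.7, -124.2, 50.5]
orientation: [[-0.998, -0.061, 0.013], [-0.061, 0.998, -0.005], [-0.013, -0.006, -1.0]]
ft_force: [1.2, -0.7, 0.9]
width: 54.8
grasp_force: 0.0
```

Call:
play_rows(steps=[{"dx": -0.015, "dy": -0.001, "dz": 0, "ax": 0, "ay": 0, "az": 0, "fingers": 0}, {"dx": 0, "dy": 0, "dz": 0, "ax": 0, "ay": 0, "az": 0, "fingers": 0}, {"dx": 0, "dy": 0, "dz": 0, "ax": 0, "ay": 0, "az": 0, "fingers": 0}, {"dx": 0, "dy": 0, "dz": 0, "ax": 0, "ay": 0, "az": 0, "fingers": 0}])

```text
t: 12.3
ee_pos: [498.2, -123.2, 45.8]
orientation: [[-0.998, -0.06, 0.002], [-0.06, 0.998, -0.001], [-0.002, -0.001, -1.0]]
ft_force: [-0.1, 0.6, 0.4]
width: 0.2
grasp_force: 0.0
```

```bash
python3 - <<'E'
from h import *
s=manip.state();print(s['ee_pos'],s['ft_force'],s['width'])
q=[588.2,-114.6,.0575];c,s_=np.cos(q[2]),np.sin(q[2]);R=np.array([[c,-s_],[s_,c]])
print((s['ee_pos'][:2]-q[:2])@R)
c=imaging.snapshot('scene');cv2.imwrite('pics/s5f.png',c)
cv2.imwrite('pics/s5.png',cv2.resize(c[180:290,220:340],(600,550),interpolation=cv2.INTER_CUBIC))
E
```

```text
[ 498.24085552 -123.2449132    45.80424532] [-0.07197903  0.621164    0.37106952] 0.23622829599042042
[-90.30728038  -3.46082508]
```

View pics/s5.png

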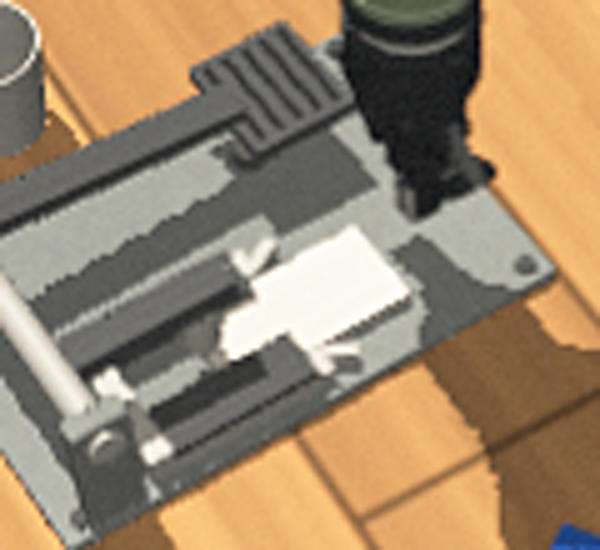

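The blank lies straight in the slot, rear corners at (350,228) and (412,292), with the closed fingers behind it. I'll lower and push on the rear end.

Call:
play_rows(steps=[{"dx": 0, "dy": 0, "dz": -0.02, "ax": 0, "ay": 0, "az": 0, "fingers": 0}, {"dx": 0, "dy": 0, "dz": -0.012, "ax": 0, "ay": 0, "az": 0, "fingers": 0}, {"dx": 0, "dy": 0, "dz": 0, "ax": 0, "ay": 0, "az": 0, "fingers": 0}])

```text
t: 12.65
ee_pos: [495.4, -122.0, 11.2]
orientation: [[-0.998, -0.061, -0.004], [-0.061, 0.998, 0.002], [0.004, 0.002, -1.0]]
ft_force: [-0.8, 0.2, 0.1]
width: -0.3
grasp_force: 0.0
```

Call:
play_rows(steps=[{"dx": 0.008, "dy": 0.0005, "dz": 0, "ax": 0, "ay": 0, "az": 0, "fingers": 0}, {"dx": 0.008, "dy": 0.0005, "dz": 0, "ax": 0, "ay": 0, "az": 0, "fingers": 0}, {"dx": 0.008, "dy": 0.0005, "dz": 0, "ax": 0, "ay": 0, "az": 0, "fingers": 0}, {"dx": 0.008, "dy": 0.0005, "dz": 0, "ax": 0, "ay": 0, "az": 0, "fingers": 0}])

```text
t: 13.05
ee_pos: [530.2, -121.0, 13.9]
orientation: [[-0.998, -0.061, 0.001], [-0.061, 0.998, -0.0], [-0.001, -0.0, -1.0]]
ft_force: [-1.4, -0.3, 1.1]
width: 0.1
grasp_force: 0.7
```

Call:
play_rows(steps=[{"dx": 0.006, "dy": 0.0003, "dz": 0, "ax": 0, "ay": 0, "az": 0, "fingers": 0}, {"dx": 0.006, "dy": 0.0003, "dz": 0, "ax": 0, "ay": 0, "az": 0, "fingers": 0}, {"dx": 0.006, "dy": 0.0003, "dz": 0, "ax": 0, "ay": 0, "az": 0, "fingers": 0}])

```text
t: 13.35
ee_pos: [547.4, -119.9, 13.3]
orientation: [[-0.998, -0.061, -0.0], [-0.061, 0.998, -0.0], [0.0, 0.0, -1.0]]
ft_force: [-0.8, 0.4, 0.2]
width: -0.2
grasp_force: 0.7
```

Call:
play_rows(steps=[{"dx": 0.004, "dy": 0.0002, "dz": 0, "ax": 0, "ay": 0, "az": 0, "fingers": 0}, {"dx": 0.004, "dy": 0.0002, "dz": 0, "ax": 0, "ay": 0, "az": 0, "fingers": 0}, {"dx": 0.003, "dy": 0.0002, "dz": 0, "ax": 0, "ay": 0, "az": 0, "fingers": 0}, {"dx": 0, "dy": 0, "dz": 0, "ax": 0, "ay": 0, "az": 0, "fingers": 0}])

```text
t: 13.75
ee_pos: [558.7, -119.4, 13.3]
orientation: [[-0.998, -0.06, 0.001], [-0.06, 0.998, -0.0], [-0.001, -0.0, -1.0]]
ft_force: [1.0, 0.1, 0.1]
width: -0.1
grasp_force: 0.0
```

Call:
play_rows(steps=[{"dx": 0.002, "dy": 0.0001, "dz": 0, "ax": 0, "ay": 0, "az": 0, "fingers": 0}, {"dx": 0.002, "dy": 0.0001, "dz": 0, "ax": 0, "ay": 0, "az": 0, "fingers": 0}, {"dx": 0, "dy": 0, "dz": 0, "ax": 0, "ay": 0, "az": 0, "fingers": 0}])

```text
t: 14.05
ee_pos: [562.3, -119.2, 13.3]
orientation: [[-0.998, -0.06, 0.0], [-0.06, 0.998, -0.0], [-0.0, -0.0, -1.0]]
ft_force: [-0.5, -0.4, -0.8]
width: -0.0
grasp_force: 0.1
```

Call:
play_rows(steps=[{"dx": 0.002, "dy": 0.0001, "dz": 0, "ax": 0, "ay": 0, "az": 0, "fingers": 0}, {"dx": 0.002, "dy": 0.0001, "dz": 0, "ax": 0, "ay": 0, "az": 0, "fingers": 0}, {"dx": 0, "dy": 0, "dz": 0, "ax": 0, "ay": 0, "az": 0, "fingers": 0}])

```text
t: 14.35
ee_pos: [564.2, -118.9, 13.0]
orientation: [[-0.998, -0.061, -0.005], [-0.061, 0.998, 0.0], [0.005, 0.001, -1.0]]
ft_force: [-5.6, -0.5, 4.5]
width: -0.1
grasp_force: 3.0
```

Call:
play_rows(steps=[{"dx": 0.002, "dy": 0.0001, "dz": 0, "ax": 0, "ay": 0, "az": 0, "fingers": 0}, {"dx": 0.002, "dy": 0.0001, "dz": 0, "ax": 0, "ay": 0, "az": 0, "fingers": 0}, {"dx": 0, "dy": 0, "dz": 0, "ax": 0, "ay": 0, "az": 0, "fingers": 0}, {"dx": 0, "dy": 0, "dz": 0, "ax": 0, "ay": 0, "az": 0, "fingers": 0}])

```text
t: 14.75
ee_pos: [564.2, -118.7, 12.3]
orientation: [[-0.998, -0.061, -0.013], [-0.061, 0.998, 0.001], [0.013, 0.002, -1.0]]
ft_force: [-13.7, -2.0, 10.6]
width: 0.3
grasp_force: 7.2
```

It stopped solidly at x≈564 with 14 N, which matches the expected home position. I'll back off, rise, check with the camera and go over the pad.

Call:
play_rows(steps=[{"dx": -0.02, "dy": -0.001, "dz": 0, "ax": 0, "ay": 0, "az": 0, "fingers": 0}, {"dx": -0.02, "dy": -0.001, "dz": 0.02, "ax": 0, "ay": 0, "az": 0, "fingers": 0}, {"dx": 0, "dy": 0, "dz": 0.04, "ax": 0, "ay": 0, "az": 0, "fingers": 0}, {"dx": 0, "dy": 0, "dz": 0.03, "ax": 0, "ay": 0, "az": 0, "fingers": 0}, {"dx": 0, "dy": -0.03, "dz": 0, "ax": 0, "ay": 0, "az": 0, "fingers": 0}])

```text
t: 15.25
ee_pos: [534.2, -150.2, 108.8]
orientation: [[-0.998, -0.064, 0.01], [-0.064, 0.998, -0.003], [-0.01, -0.004, -1.0]]
ft_force: [0.7, -0.6, 1.1]
width: 0.3
grasp_force: 0.0
```

Call:
play_rows(steps=[{"dx": 0, "dy": -0.04, "dz": 0, "ax": 0, "ay": 0, "az": 0, "fingers": 0}, {"dx": 0.002, "dy": -0.04, "dz": 0, "ax": 0, "ay": 0, "az": 0, "fingers": 0}, {"dx": 0, "dy": -0.003, "dz": 0, "ax": 0, "ay": 0, "az": 0, "fingers": 0}, {"dx": 0, "dy": 0, "dz": 0, "ax": 0, "ay": 0, "az": 0, "fingers": 0}])

```text
t: 15.65
ee_pos: [532.3, -234.8, 103.4]
orientation: [[-0.998, -0.058, 0.001], [-0.058, 0.998, 0.0], [-0.001, -0.0, -1.0]]
ft_force: [-0.7, 0.1, -0.2]
width: 0.1
grasp_force: 0.0
```

```bash
python3 - <<'E'
from h import *
s=manip.state();print(s['ee_pos'],s['ft_force'],s['width'])
c=imaging.snapshot('scene');cv2.imwrite('pics/s6f.png',c)
cv2.imwrite('pics/s6.png',cv2.resize(c[160:290,210:350],(646,600),interpolation=cv2.INTER_CUBIC))
E
```

```text
[ 532.31875065 -234.82922235  103.40598862] [-0.72492547  0.11280164 -0.22453755] 0.1363427078084252
```

View pics/s6.png

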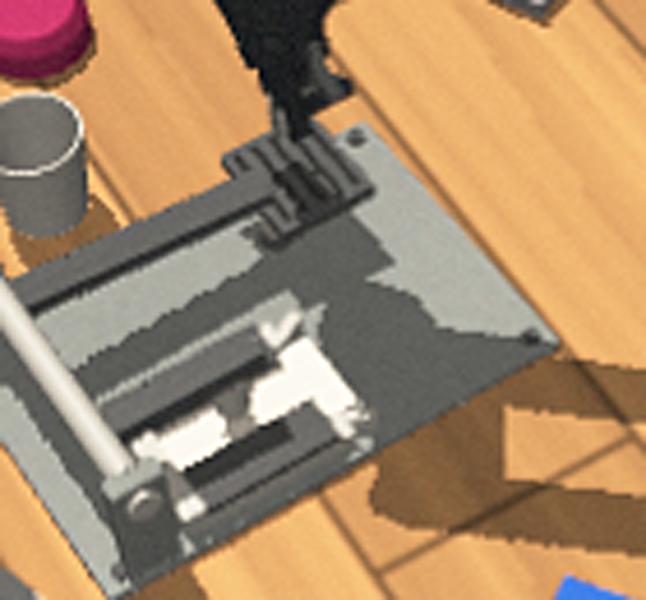

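The blank sits home with its rear just out of the mouth, around (350,410). The fingertips are over the pad, so I'll feel downward.

Call:
play_rows(steps=[{"dx": 0, "dy": 0, "dz": -0.02, "ax": 0, "ay": 0, "az": 0, "fingers": 0}, {"dx": 0, "dy": 0, "dz": -0.012, "ax": 0, "ay": 0, "az": 0, "fingers": 0}, {"dx": 0, "dy": 0, "dz": -0.004, "ax": 0, "ay": 0, "az": 0, "fingers": 0}, {"dx": 0, "dy": 0, "dz": -0.004, "ax": 0, "ay": 0, "az": 0, "fingers": 0}, {"dx": 0, "dy": 0, "dz": 0, "ax": 0, "ay": 0, "az": 0, "fingers": 0}])

```text
t: 16.2
ee_pos: [531.4, -232.0, 63.4]
orientation: [[-0.998, -0.062, -0.002], [-0.062, 0.998, 0.002], [0.002, 0.002, -1.0]]
ft_force: [-2.3, 2.6, 6.0]
width: 0.4
grasp_force: 3.3
```

Call:
play_rows(steps=[{"dx": 0, "dy": 0, "dz": -0.003, "ax": 0, "ay": 0, "az": 0, "fingers": 0}, {"dx": 0, "dy": 0, "dz": -0.003, "ax": 0, "ay": 0, "az": 0, "fingers": 0}, {"dx": 0, "dy": 0, "dz": -0.003, "ax": 0, "ay": 0, "az": 0, "fingers": 0}, {"dx": 0, "dy": 0, "dz": 0, "ax": 0, "ay": 0, "az": 0, "fingers": 0}])

```text
t: 16.6
ee_pos: [532.9, -232.4, 55.7]
orientation: [[-0.998, -0.061, 0.001], [-0.061, 0.998, 0.001], [-0.001, 0.001, -1.0]]
ft_force: [-2.7, 3.3, 8.2]
width: 0.1
grasp_force: 4.3
```

Call:
play_rows(steps=[{"dx": 0, "dy": 0, "dz": -0.002, "ax": 0, "ay": 0, "az": 0, "fingers": 0}, {"dx": 0, "dy": 0, "dz": -0.002, "ax": 0, "ay": 0, "az": 0, "fingers": 0}, {"dx": 0, "dy": 0, "dz": 0, "ax": 0, "ay": 0, "az": 0, "fingers": 0}])

```text
t: 16.9
ee_pos: [533.4, -232.4, 52.2]
orientation: [[-0.998, -0.061, 0.002], [-0.061, 0.998, 0.001], [-0.002, 0.001, -1.0]]
ft_force: [-2.0, 4.9, 9.8]
width: 0.2
grasp_force: 4.7
```

Call:
play_rows(steps=[{"dx": 0, "dy": 0, "dz": -0.002, "ax": 0, "ay": 0, "az": 0, "fingers": 0}, {"dx": 0, "dy": 0, "dz": 0, "ax": 0, "ay": 0, "az": 0, "fingers": 0}])

```text
t: 17.1
ee_pos: [533.7, -232.4, 50.4]
orientation: [[-0.998, -0.061, 0.003], [-0.061, 0.998, 0.001], [-0.003, 0.001, -1.0]]
ft_force: [-0.9, 4.7, 9.1]
width: 0.0
grasp_force: 4.9
```

Call:
play_rows(steps=[{"dx": 0, "dy": 0, "dz": -0.002, "ax": 0, "ay": 0, "az": 0, "fingers": 0}, {"dx": 0, "dy": 0, "dz": 0, "ax": 0, "ay": 0, "az": 0, "fingers": 0}])

```text
t: 17.3
ee_pos: [534.0, -232.4, 48.6]
orientation: [[-0.998, -0.061, 0.003], [-0.061, 0.998, 0.001], [-0.003, 0.001, -1.0]]
ft_force: [-1.2, 5.2, 10.2]
width: 0.0
grasp_force: 5.2
```

Call:
play_rows(steps=[{"dx": 0, "dy": 0, "dz": -0.0015, "ax": 0, "ay": 0, "az": 0, "fingers": 0}, {"dx": 0, "dy": 0, "dz": 0, "ax": 0, "ay": 0, "az": 0, "fingers": 0}])

```text
t: 17.5
ee_pos: [534.2, -232.4, 47.4]
orientation: [[-0.998, -0.061, 0.004], [-0.061, 0.998, 0.001], [-0.004, 0.001, -1.0]]
ft_force: [-0.4, 5.4, 10.8]
width: 0.0
grasp_force: 5.4
```

Call:
play_rows(steps=[{"dx": 0, "dy": 0, "dz": -0.0015, "ax": 0, "ay": 0, "az": 0, "fingers": 0}, {"dx": 0, "dy": 0, "dz": 0, "ax": 0, "ay": 0, "az": 0, "fingers": 0}])

```text
t: 17.7
ee_pos: [534.3, -232.5, 47.1]
orientation: [[-0.998, -0.061, 0.004], [-0.061, 0.998, 0.001], [-0.004, 0.001, -1.0]]
ft_force: [-2.9, 6.1, 16.9]
width: 0.2
grasp_force: 8.4
```

Call:
play_rows(steps=[{"dx": 0, "dy": 0, "dz": -0.0015, "ax": 0, "ay": 0, "az": 0, "fingers": 0}, {"dx": 0, "dy": 0, "dz": 0, "ax": 0, "ay": 0, "az": 0, "fingers": 0}])

```text
t: 17.9
ee_pos: [534.4, -232.5, 46.8]
orientation: [[-0.998, -0.062, 0.004], [-0.062, 0.998, 0.001], [-0.004, 0.001, -1.0]]
ft_force: [-5.0, 7.4, 24.3]
width: 0.0
grasp_force: 12.0
```

Stop found at about 19 mm of travel, now 24 N in total (about 13 N over the spring). I'll hold over a second and come back up in line with the pad.

Call:
play_rows(steps=[{"dx": 0, "dy": 0, "dz": 0, "ax": 0, "ay": 0, "az": 0, "fingers": 0}, {"dx": 0, "dy": 0, "dz": 0, "ax": 0, "ay": 0, "az": 0, "fingers": 0}, {"dx": 0, "dy": 0, "dz": 0, "ax": 0, "ay": 0, "az": 0, "fingers": 0}, {"dx": 0, "dy": 0, "dz": 0, "ax": 0, "ay": 0, "az": 0, "fingers": 0}, {"dx": 0, "dy": 0, "dz": 0, "ax": 0, "ay": 0, "az": 0, "fingers": 0}])

```text
t: 18.4
ee_pos: [534.4, -232.5, 46.7]
orientation: [[-0.998, -0.062, 0.004], [-0.062, 0.998, 0.001], [-0.004, 0.001, -1.0]]
ft_force: [-5.2, 8.0, 23.1]
width: -0.1
grasp_force: 11.7
```

Call:
play_rows(steps=[{"dx": 0, "dy": 0, "dz": 0, "ax": 0, "ay": 0, "az": 0, "fingers": 0}, {"dx": 0, "dy": 0, "dz": 0, "ax": 0, "ay": 0, "az": 0, "fingers": 0}, {"dx": 0, "dy": 0, "dz": 0, "ax": 0, "ay": 0, "az": 0, "fingers": 0}, {"dx": 0, "dy": 0, "dz": 0, "ax": 0, "ay": 0, "az": 0, "fingers": 0}, {"dx": 0, "dy": 0, "dz": 0, "ax": 0, "ay": 0, "az": 0, "fingers": 0}])

```text
t: 18.9
ee_pos: [534.4, -232.5, 46.7]
orientation: [[-0.998, -0.061, 0.004], [-0.061, 0.998, 0.001], [-0.004, 0.001, -1.0]]
ft_force: [-4.5, 7.4, 22.6]
width: -0.0
grasp_force: 11.6
```

Call:
play_rows(steps=[{"dx": 0, "dy": 0, "dz": 0, "ax": 0, "ay": 0, "az": 0, "fingers": 0}, {"dx": 0, "dy": 0, "dz": 0, "ax": 0, "ay": 0, "az": 0, "fingers": 0}, {"dx": 0, "dy": 0, "dz": 0, "ax": 0, "ay": 0, "az": 0, "fingers": 0}, {"dx": 0, "dy": 0, "dz": 0, "ax": 0, "ay": 0, "az": 0, "fingers": 0}, {"dx": 0, "dy": 0, "dz": 0, "ax": 0, "ay": 0, "az": 0, "fingers": 0}])

```text
t: 19.4
ee_pos: [534.4, -232.4, 46.6]
orientation: [[-0.998, -0.062, 0.004], [-0.062, 0.998, 0.001], [-0.004, 0.001, -1.0]]
ft_force: [-5.3, 8.1, 22.9]
width: 0.1
grasp_force: 11.4
```

Call:
play_rows(steps=[{"dx": 0, "dy": 0, "dz": 0.006, "ax": 0, "ay": 0, "az": 0, "fingers": 0}, {"dx": 0, "dy": 0, "dz": 0.006, "ax": 0, "ay": 0, "az": 0, "fingers": 0}, {"dx": 0, "dy": 0, "dz": 0.006, "ax": 0, "ay": 0, "az": 0, "fingers": 0}, {"dx": 0, "dy": 0, "dz": 0.01, "ax": 0, "ay": 0, "az": 0, "fingers": 0}, {"dx": 0, "dy": 0, "dz": 0.03, "ax": 0, "ay": 0, "az": 0, "fingers": 0}])

```text
t: 19.9
ee_pos: [529.9, -231.8, 97.7]
orientation: [[-0.998, -0.061, -0.005], [-0.061, 0.998, 0.003], [0.005, 0.004, -1.0]]
ft_force: [0.2, -0.4, 0.3]
width: -0.2
grasp_force: 0.0
```

Call:
play_rows(steps=[{"dx": 0, "dy": 0, "dz": 0.04, "ax": 0, "ay": 0, "az": 0, "fingers": 0}, {"dx": -0.04, "dy": 0, "dz": 0.04, "ax": 0, "ay": 0, "az": 0, "fingers": 0}, {"dx": -0.04, "dy": 0, "dz": 0, "ax": 0, "ay": 0, "az": 0, "fingers": 0}, {"dx": -0.04, "dy": 0, "dz": 0, "ax": 0, "ay": 0, "az": 0, "fingers": 0}, {"dx": 0, "dy": 0, "dz": 0, "ax": 0, "ay": 0, "az": 0, "fingers": 0}])

```text
t: 20.4
ee_pos: [412.3, -231.9, 174.2]
orientation: [[-0.998, -0.059, -0.004], [-0.059, 0.998, 0.002], [0.004, 0.002, -1.0]]
ft_force: [0.2, -0.2, -0.0]
width: -0.2
grasp_force: 0.0
```

```bash
python3 - <<'E'
from h import *
s=manip.state();print(s['t'],s['ee_pos'],s['ft_force'])
c=imaging.snapshot('scene')
cv2.imwrite('pics/s7.png',cv2.resize(c[160:290,210:350],(646,600),interpolation=cv2.INTER_CUBIC))
E
```

```text
20.4 [ 412.28020353 -231.90581562  174.16373008] [ 0.18203557 -0.2060986  -0.01119205]
```

View pics/s7.png

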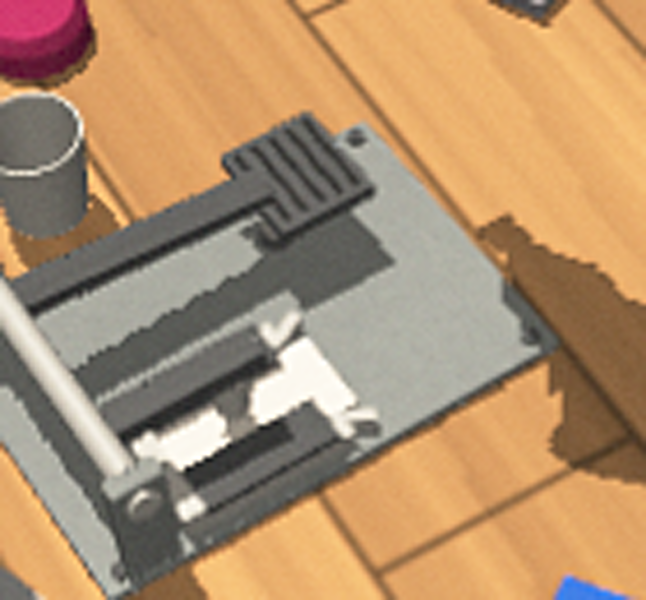

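The treadle is back up (pad at (300,180)), the blank is still home at (310,380), and the robot is clear of everything.

```bash
python3 -c "
from plant import manip
print(manip.job_done())"
```

```text
the job is handed in; nothing more can be done
None
```

The job is handed in: the blank is home against the end stop, and the treadle was then pressed onto its stop at about 23 N, held for 1.5 s and let back up, with nothing else on the bench touched.

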